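Load the module magazine

TASK

Get this sloping module magazine ready: first pull the red shutter plate up out of its slot by its exposed top edge and leave it in the black tote. Then push the three modules across the loading deck and into the mouth of the chute, yellow first, then blue, then white, so that they slide down and rest end to end against the stop; slide them, do not lift them off the deck. Leave the swab jar, flux bottle and solder spool standing where they are.

Things in the scene. Friction and masses are not known exactly. Their poses are not given: they have to be found in the camera images.
- loader: Fixed loading station: grey deck on aluminium legs. Origin on the worktop under the middle of the chute's mouth; z up, y level, pointing down the chute, x across the deck, away from the fence. In its frame the flat deck top is at z = 115 mm, y = -252 to 0, x = -32 to 110 mm; the lane to the mouth is the strip round x = 0. A blue rim, 12 mm above the deck, stands at y = 0 to 6, x = 34 to 110 mm.
- mouth (a point): Middle of the deck's edge at the mouth (loader 0, 0, 115 mm), where the deck drops directly into the chute. Past it stand two black shutter guides at loader y = 3 to 24 mm, x = 25 to 45 and -25 to -45 mm, tops 43 mm above the deck; the mouth between them is 50 mm wide. A module lying against the fence (its centre at loader x = -2 mm) goes in freely.
- fence (a point): Foot of the inner face of the straight blue fence beside the lane, half way along it (loader x = -24, y = -126, z = 115 mm). The fence runs along loader y from -252 to 0, is 8 mm thick (to x = -32) and 30 mm high above the deck.
- chute: Straight slick chute fixed to the loader: origin on its floor at the blue stop, y down the slope (0.45 rad), z out of the floor. Floor from y = -200 mm (deck edge) to 0, 50 mm wide; walls 37 mm high, lips over the sides of the lower 122 mm. A module whose middle is 10 mm or more past the deck edge tips in and slides to the stop by itself. Loaded modules have origins at y = -30, -90, -150 mm.
- shutter: Red plate standing upright in the slot across the mouth: 72 mm wide (x), 10 thick (y), 85 tall (z), 80 g; origin at the centre of its lower edge. It starts at loader x = 0, y = 13.5, z = 112 mm: its top is 82 mm above the deck, 39 mm of it clear of the guides. The slot is 13 mm wide; the plate lifts out freely, straight up (46 mm to clear the guides).
- tote_spot (a point): Free point on the inner floor of the black tote, 100 mm behind its front wall. The tote is fixed: inside x = 0.583 to 0.986, y = -0.097 to 0.186 m, floor 6 mm and rim 127 mm above the worktop; hand tools lie beyond x = 0.67 where y is over 0.08 m, elsewhere beyond x = 0.71. The plate may lie or lean in it in any way.
- module_yellow: Yellow plug-in module, a block 44 (x) x 60 (y) x 28 mm high, about 120 g; origin at the centre of its underside. Starts flat on the deck beside the lane, at loader x = 58 to 78 mm, long side within 0.15 rad of loader y, in any place of the row of three (places 82 mm apart). To be loaded first (lowest, against the stop).
- module_blue: Blue plug-in module, a block 44 (x) x 60 (y) x 28 mm high, about 120 g; origin at the centre of its underside. Starts flat on the deck beside the lane, at loader x = 58 to 78 mm, long side within 0.15 rad of loader y, in any place of the row of three (places 82 mm apart). To be loaded second.
- module_white: White plug-in module, a block 44 (x) x 60 (y) x 28 mm high, about 120 g; origin at the centre of its underside. Starts flat on the deck beside the lane, at loader x = 58 to 78 mm, long side within 0.15 rad of loader y, in any place of the row of three (places 82 mm apart). To be loaded last (uppermost).
- swab_jar: Clear jar of cotton swabs, 49 mm across, 88 mm high, beyond the low end of the chute; bystander, origin at the centre of its underside
- flux_bottle: Small flux bottle with black dropper cap, 35 mm across, 99 mm high, behind the deck; bystander, origin at the centre of its underside
- solder_spool: Green spool of solder, 55 mm across, 44 mm high, right of the deck; bystander, origin at the centre of its underside
Mind the look-alikes: they are no part of the job. Of the things that look like the module_blue, the larger one is meant.

How it is judged:
By the outcome, as a careful person would: the job done as asked, in the order asked, and still so for the second after the job is handed in, with the robot touching nothing.
It also fails if it takes over 72 s, if anything falls off the work surface, if the arm or the gripper's body presses on something with over 40 N, if the wrist force passes 120 N, or if a joint passes its speed limit or range.

ROBOT

A 7-joint arm with a two-finger parallel gripper is mounted at the origin on a cart in front of the work surface, level with it; the furniture and walls round the work are solid. World frame = base frame: x ahead of the robot, y to its left, z up, the work surface at z = 0. Lengths are in m, angles in rad, forces in N, time in s.
With the tool pointing down it reaches from about 0.4 to 0.85 m from the base axis. Payload 10.4 kg.
Tool frame: the origin (TCP) lies midway between the tips of the shut fingers; the grasp point (between the pads) lies 19 mm behind it (manip.pinch_z is the distance from the TCP to the grasp point, in m); y points along the fingers, x is the direction in which the jaws open and shut, and the axes are right-handed (so a half turn about y gives the same grasp; the last joint's range is limited). The gripper opens to 85 mm and grips with 20 to 120 N. Pads are 22 mm wide; open, the fingers measure 114 mm over their backs; the gripper's body (76 mm by 85 mm) begins 54 mm behind the grasp point. The pads swing forward as they close: fully open they stand 13 mm farther back than shut.
Start: joints at [1.22, 0.332, -0.065, 1.46, 0.022, 1.35, -0.088], TCP at [0.201, -0.592, 0.231] pointing down, gripper open.
Joint ranges: [-2.6, 2.6], [-0.5, 2.12], [-1.47, 1.34], [0.16, 2.42], [-1.27, 4.41], [0.06, 2.06], [-2.6, 2.6]. Speed limits (rad/s): [2.22, 2.22, 2.79, 2.79, 3.14, 3.14, 3.14].

INTERFACE

Orientations are given as a unit quaternion [x, y, z, w].
In Python, from workcell import manip gives the robot as it stands.
- The arm moves only by the shell command python3 -m pendant 'ROWS' [OPENING] [FORCE]. ROWS is a JSON object of lists of equal length, an entry for each row: "offset": the shift along the tool's x, y, z scaled (see below), a list of three; "turn": the turn, a rotation vector about the tool's x, y, z scaled (see below), a list of three. A call has 1 to 12 rows; each row is the pose to reach, as a shift and turn from the pose measured when the call began, along the tool's axes at that moment; what a row does not reach only later rows make up. The controller multiplies each number of a shift by 200 mm and each number of a turn by 45 degrees. A row lasts 1/8 s, in which the tool goes at most 62.5 mm and 10.7 degrees, less where a joint would pass 70% of its speed; a pose out of reach is approached as far as the arm can. A call with a number of a shift or a turn outside -1 to 1 is refused whole. A call with a gripper value outside its range is refused whole. OPENING is the opening in per cent of the stroke, from 0 (shut) to 100 (fully open), set as the call begins (- or left out, the last holds). The fingers move at their own pace and stop on an object; FORCE is the grip in N (left out, the last holds). Time passes only in rows, so rows that repeat a pose let the fingers close. It gives the time, the measured TCP pose, the force and the opening at its end, in the units of the state.
- manip.get_obs(): the state, without advancing time (a new reading comes with each control period).
- manip.camera(name): name is "scene" or "top"; returns (picture, depth): 420x560x3 uint8, red, green, blue; 420x560 float32, m along the optical axis (not along the pixel's ray), 0 where there is no reading.
- manip.camera_model(name): a dict with "intrinsics" (3x3 intrinsics, pixels), "R" (3x3) and "t" (3): a world point X has camera coordinates R X + t. Camera axes: x right, y down, z forward; pixel columns grow to the right and rows downward; lengths in m; the calibration is good to about 2 mm. A picture is of the moment at which its call begins. camera_model takes no time and is no camera call.
- manip.hand_in(): hands the job in, once; it reports no verdict.
The state is a dict: "clock": time; "joint_pos": joint angles; "joint_velocities": joint speeds; "tau": joint torques, N m; "position": TCP position; "ee_rot": TCP orientation; "ft_force": force on the tool from outside, world axes, zero at the start; "torque": the same for the moment, N m; "grip_width": opening from 0.0 (shut) to 1.0 (fully open).
Only numpy, scipy, OpenCV 4.12 (cv2) and the standard library are available. Lean on these libraries where they do the work, as an engineer would, in place of code of your own. Each camera call takes 0.05 s, during which the arm holds its last target. There are 200 camera calls.

## Working session

There is one attempt and no reset: what is moved stays moved. The work goes in short steps, Python scripts to look and compute and a shell command to move; the robot and the scene stay as the last step left them, time stands still between calls to the robot, and variables do not carry over. Pictures are saved under pics/ and viewed, about 8 in all and at most 12, crops included, and the job is handed in when it is done.

```bash
mkdir -p pics; ls
python3 - <<'E'
from workcell import manip
import cv2,numpy as np
o=manip.get_obs()
for k in ("clock","position","ee_rot","grip_width","ft_force"):print(k,o[k])
print(manip.pinch_z)
for n in("scene","top"):
    p,d=manip.camera(n); np.savez(f"pics/{n}0.npz",p=p,d=d)
    cv2.imwrite(f"pics/{n}0.png",p[:,:,::-1]); m=manip.camera_model(n); print(n,m)
E
```

```text
pics
clock 0.0
position [ 0.20107838 -0.59136857  0.2305089 ]
ee_rot [-0.57459702  0.41214681 -0.41129704  0.57515912]
grip_width 1.0029002967550513
ft_force [-0.17408276 -0.37818146 -0.27412433]
0.0187
scene {'intrinsics': array([[439.27600477,   0.        , 284.47777869],
       [  0.        , 439.27600477, 205.8497882 ],
       [  0.        ,   0.        ,   1.        ]]), 'R': array([[-0.92072803, -0.38982471, -0.01722186],
       [-0.271887  ,  0.67257739, -0.6882711 ],
       [ 0.27988812, -0.6290281 , -0.72524913]]), 't': array([0.43327716, 0.33238985, 0.95197962])}
top {'intrinsics': array([[480.13846283,   0.        , 281.26481981],
       [  0.        , 480.13846283, 210.35814946],
       [  0.        ,   0.        ,   1.        ]]), 'R': array([[ 0.02855664, -0.99956291, -0.00764853],
       [-0.98675761, -0.02696693, -0.15994436],
       [ 0.15966819,  0.01211472, -0.9870964 ]]), 't': array([-0.19263571,  0.56729819,  1.29340472])}
```

View pics/scene0.png

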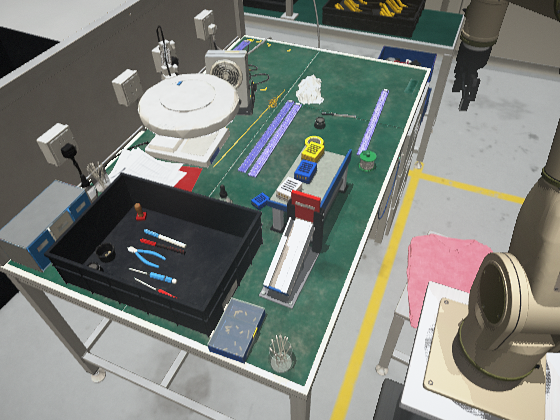

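View pics/top0.png

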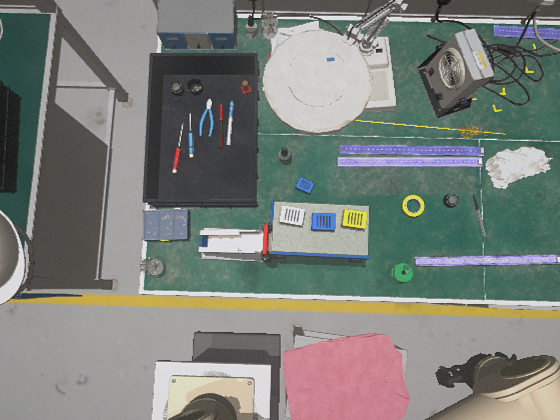

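```bash
cat > h.py <<'E'
import numpy as np,cv2
from workcell import manip
from scipy.spatial.transform import Rotation as R
def cloud(n,d):
    m=manip.camera_model(n);K=m["intrinsics"];v,u=np.mgrid[:d.shape[0],:d.shape[1]]
    c=np.stack([(u-K[0,2])/K[0,0]*d,(v-K[1,2])/K[1,1]*d,d],-1)
    return (c-m["t"])@m["R"]
def ray(n,uv,z):
    m=manip.camera_model(n);K=m["intrinsics"];uv=np.atleast_2d(uv)
    r=np.c_[(uv-K[:2,2])/K[[0,1],[0,1]],np.ones(len(uv))]@m["R"];c=-m["R"].T@m["t"]
    return c+r*((z-c[2])/r[:,2])[:,None]
E
python3 - <<'E'
from h import *
o=manip.get_obs();print("tool axes\n",R.from_quat(o["ee_rot"]).as_matrix().round(3))
f=np.load("pics/top0.npz");p,d=f["p"],f["d"];X=cloud("top",d);X[d==0]=np.nan
hsv=cv2.cvtColor(p,cv2.COLOR_RGB2HSV);H,S,V=[hsv[...,i].astype(int) for i in range(3)]
roi=np.zeros(d.shape,bool);roi[165:275,185:385]=1
blue=(H>100)&(H<125)&(S>120)&roi;yel=(H>20)&(H<35)&(S>130)&roi;red=((H<8)|(H>172))&(S>130)&roi
wh=(S<40)&(V>190)&roi
for nm,m,zt in(("blue",blue,.143),("yel",yel,.143),("red",red,.197),("white",wh,.143)):
    c,_=cv2.findContours(m.astype(np.uint8),cv2.RETR_EXTERNAL,cv2.CHAIN_APPROX_NONE)
    for k in c:
        if cv2.contourArea(k)<25: continue
        mm=np.zeros(d.shape,np.uint8);cv2.drawContours(mm,[k],-1,1,-1);mm=mm>0
        r=cv2.minAreaRect(ray("top",k[:,0].astype(float),zt)[:,:2].astype(np.float32)*1000)
        print(nm,cv2.boundingRect(k),"z",np.nanpercentile(X[mm][:,2],[10,50,90]).round(3),"rect mm",np.round(r[0],1),np.round(r[1],1),round(r[2],1))
# fence: high points of blue mask lower strip
Z=X[...,2];F=blue&(np.mgrid[:420,:560][0]>248)
P=X[F];print("fence",len(P),np.nanmin(P,0).round(3),np.nanmax(P,0).round(3))
P=P[abs(P[:,2]-.145)<.006];print(len(P),np.polyfit(P[:,1],P[:,0],1),P[:,1].min(),P[:,1].max(),P[:,0].mean())
# deck
D=roi&(abs(Z-.115)<.006)&(S<60);n,l,st,_=cv2.connectedComponentsWithStats(D.astype(np.uint8));i=1+st[1:,4].argmax()
print("deck",cv2.minAreaRect((X[l==i][:,:2]*1000).astype(np.float32)),st[i])
c=p[165:275,185:385];cv2.imwrite("pics/crop0.png",cv2.resize(c[:,:,::-1],None,fx=4,fy=4,interpolation=cv2.INTER_CUBIC))
E
```

```text
tool axes
 [[ 0.322 -0.     0.947]
 [-0.947  0.001  0.322]
 [-0.001 -1.    -0.   ]]
blue (271, 252, 99, 7) z [0.142 0.145 0.148] rect mm [ 445.5 -279.4] [249.1   6.6] 88.9
blue (312, 213, 23, 17) z [0.14  0.143 0.146] rect mm [ 531.9 -286. ] [41.5 57. ] 1.6
blue (296, 177, 18, 16) z [0.018 0.021 0.025] rect mm [ 625.6 -236. ] [41.1 30.2] 67.0
yel (342, 209, 25, 20) z [0.14  0.143 0.146] rect mm [ 540.6 -365.5] [60.7 43.4] 82.7
red (263, 225, 5, 29) z [0.194 0.197 0.2  ] rect mm [ 476.1 -140.6] [ 9.2 69. ] 88.7
white (199, 232, 65, 21) z [0.042 0.081 0.104] rect mm [463.3 -53.1] [ 48.5 166.9] 8.3
white (200, 228, 56, 7) z [0.006 0.084 0.114] rect mm [499.2 -41.6] [ 15.5 141.2] 1.6
white (280, 202, 25, 23) z [0.139 0.143 0.146] rect mm [ 549.7 -204.6] [60.7 51.2] 80.2
fence 246 [ 0.44  -0.404  0.137] [ 0.45  -0.155  0.15 ]
244 [0.01917826 0.45056941] -0.40380774627001775 -0.1548305731299613 0.4451265216578826
deck ((517.1760864257812, -276.098388671875), (136.80027770996094, 261.84564208984375), 0.3443855345249176) [ 268  202  101   54 3490]
```

View pics/crop0.png

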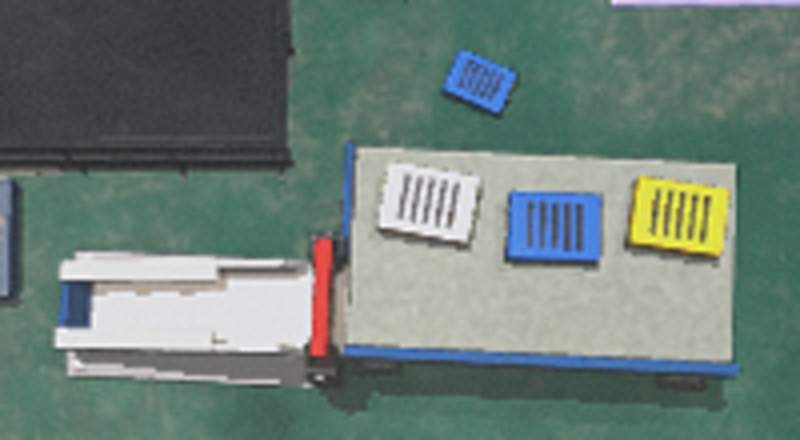

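```bash
python3 -m pendant '{"offset":[[-0.85,-0.3,1.0],[-0.85,-0.3,1.0],[-0.85,-0.3,1.0],[-0.85,-0.3,1.0],[-0.85,-0.3,1.0],[-0.85,-0.3,1.0]],"turn":[[0,0.443,0],[0,0.443,0],[0,0.443,0],[0,0.443,0],[0,0.443,0],[0,0.443,0]]}' 100
cat > st.py <<'E'
# state in loader frame; tool-axis offsets (units) to a loader target (mm): python3 st.py x y z
import sys
from h import *
o=manip.get_obs();A=R.from_quat(o["ee_rot"]).as_matrix();O=np.array([.4757,-.154,0]);L=R.from_euler("z",-.020).as_matrix()
q=L.T@(o["position"]-O);print("t",round(o["clock"],2),"world",o["position"].round(4),"loader mm",(q*1000).round(1),"grip",round(o["grip_width"],3),"F",np.round(o["ft_force"],1))
W=L@np.array([[0,0,1.],[-1,0,0],[0,-1,0]])
print("turn units",(R.from_matrix(A.T@W).as_rotvec()/(np.pi/4)).round(3),"j7",o["joint_pos"].round(2))
if len(sys.argv)>3: print("offset",(A.T@(L@(np.array(sys.argv[1:4],float)/1000-q))/.2).round(3))
E
python3 st.py 0 13.5 260
```

```text
clock: 0.85
position: [0.3363, -0.3656, 0.291]
ee_rot: [-0.495, 0.505, -0.504, 0.496]
ft_force: [-0.9, 0.1, -0.9]
grip_width: 1.002
t 0.85 world [ 0.3363 -0.3656  0.291 ] loader mm [-135.2 -214.3  291. ] grip 1.002 F [-0.9  0.1 -0.9]
turn units [ 0.     0.002 -0.001] j7 [ 0.93  0.03 -0.2   1.69  0.01  1.42 -0.86]
offset [-1.138  0.156  0.678]
```

```bash
python3 -m pendant '{"offset":[[-0.25,0,0.17],[-0.5,0,0.34],[-0.75,0,0.51],[-1,0,0.678],[-1,0,0.678],[-1,0,0.678]],"turn":[[0,0,0],[0,0,0],[0,0,0],[0,0,0],[0,0,0],[0,0,0]]}'
python3 st.py 0 13.5 168
```

```text
clock: 1.6
position: [0.4748, -0.1703, 0.2903]
ee_rot: [-0.495, 0.506, -0.505, 0.495]
ft_force: [0.0, -0.7, 0.2]
grip_width: 0.998
t 1.6 world [ 0.4748 -0.1703  0.2903] loader mm [ -0.6 -16.3 290.3] grip 0.998 F [ 0.  -0.7  0.2]
turn units [ 0.002 -0.001 -0.001] j7 [ 0.68  0.07 -0.44  1.66  0.03  1.43 -1.36]
offset [-0.148  0.612  0.004]
```

Run:
```python
from h import *
o=manip.get_obs()
for n in("scene",):
    p,d=manip.camera(n);cv2.imwrite("pics/s1.png",cv2.resize(p[100:310,200:440,::-1],None,fx=2.5,fy=2.5))
```

```text
(no output)
```

View pics/s1.png

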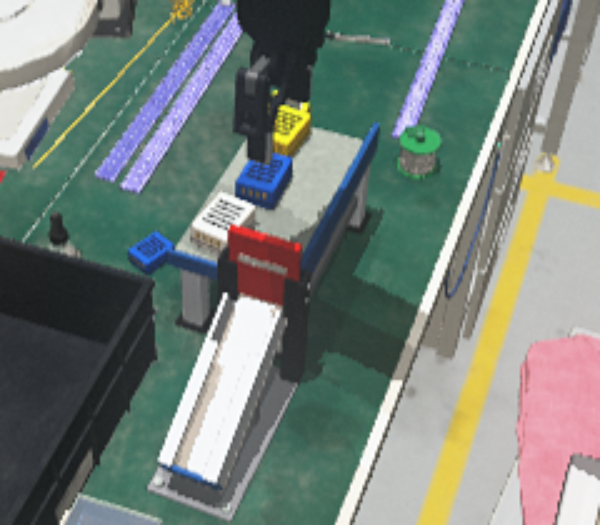

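The picture shows the gripper above the deck, square to the plate. The red plate is at crop (265,250), the true blue module is on the deck at (265,180), and the small look-alike is on the bench at (150,250). Next I centre over the plate and go down.

```bash
python3 -m pendant '{"offset":[[-0.148,0,0.004],[-0.148,0.1,0.004],[-0.148,0.3,0.004],[-0.148,0.5,0.004],[-0.148,0.61,0.004],[-0.148,0.61,0.004],[-0.148,0.61,0.004]],"turn":[[0,0,0],[0,0,0],[0,0,0],[0,0,0],[0,0,0],[0,0,0],[0,0,0]]}' 60
python3 st.py 0 13.5 168
```

```text
clock: 2.52
position: [0.4761, -0.1421, 0.1695]
ee_rot: [-0.494, 0.506, -0.506, 0.494]
ft_force: [0.5, 0.3, -0.3]
grip_width: 0.6
t 2.52 world [ 0.4761 -0.1421  0.1695] loader mm [1.000e-01 1.190e+01 1.695e+02] grip 0.6 F [ 0.5  0.3 -0.3]
turn units [ 0.    -0.004 -0.   ] j7 [ 0.64  0.13 -0.47  1.85  0.06  1.17 -1.45]
offset [-0.008  0.007 -0.001]
```

```bash
python3 -m pendant '{"offset":[[-0.008,0,0],[-0.008,0,0],[-0.008,0,0],[-0.008,0,0],[-0.008,0,0],[-0.008,0,0]],"turn":[[0,0,0],[0,0,0],[0,0,0],[0,0,0],[0,0,0],[0,0,0]]}' 0 40
python3 st.py 0 13.5 168
```

```text
clock: 3.28
position: [0.4765, -0.1406, 0.1702]
ee_rot: [0.494, -0.506, 0.506, -0.494]
ft_force: [-1.8, 0.8, 6.4]
grip_width: 0.107
t 3.27 world [ 0.4765 -0.1406  0.1702] loader mm [  0.5  13.4 170.2] grip 0.107 F [-1.8  0.8  6.4]
turn units [-0.001 -0.004  0.   ] j7 [ 0.64  0.13 -0.47  1.85  0.06  1.18 -1.45]
offset [-0.     0.011 -0.003]
```

```bash
python3 -m pendant '{"offset":[[0,-0.06,0],[0,-0.15,0],[0,-0.27,0],[0,-0.4,0],[0,-0.52,0],[0,-0.52,0]],"turn":[[0,0,0],[0,0,0],[0,0,0],[0,0,0],[0,0,0],[0,0,0]]}'
python3 st.py 0 13.5 168
python3 - <<'E'
from h import *
p,d=manip.camera("scene");cv2.imwrite("pics/s2.png",cv2.resize(p[100:310,200:440,::-1],None,fx=2.5,fy=2.5))
E
```

```text
clock: 4.03
position: [0.4774, -0.1407, 0.2768]
ee_rot: [0.493, -0.504, 0.507, -0.495]
ft_force: [-0.7, 0.5, -1.3]
grip_width: 0.11
t 4.03 world [ 0.4774 -0.1407  0.2768] loader mm [  1.4  13.4 276.8] grip 0.11 F [-0.7  0.5 -1.3]
turn units [-0.006 -0.004  0.002] j7 [ 0.65  0.05 -0.47  1.7   0.02  1.39 -1.42]
offset [-0.001  0.544 -0.01 ]
```

View pics/s2.png

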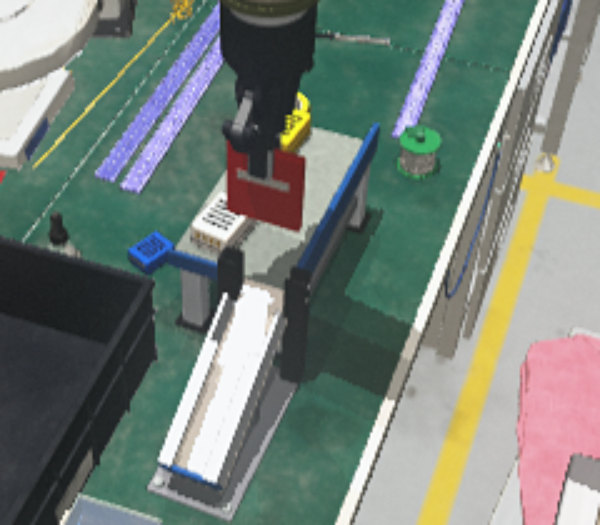

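```bash
python3 -m pendant '{"offset":[[-0.1,0,0.12],[-0.25,0,0.29],[-0.4,0,0.46],[-0.55,0,0.63],[-0.67,0,0.77],[-0.72,0,0.826],[-0.72,0,0.826]],"turn":[[0,0,0],[0,0,0],[0,0,0],[0,0,0],[0,0,0],[0,0,0],[0,0,0]]}'
python3 st.py 0 13.5 168
```

```text
clock: 4.95
position: [0.6451, 0.0, 0.2745]
ee_rot: [0.494, -0.505, 0.506, -0.494]
ft_force: [-0.5, 0.6, 0.3]
grip_width: 0.107
t 4.95 world [0.6451 0.     0.2745] loader mm [166.3 157.4 274.5] grip 0.107 F [-0.5  0.6  0.3]
turn units [-0.001 -0.003  0.001] j7 [ 0.33  0.41 -0.56  1.31  0.22  1.48 -1.8 ]
offset [ 0.721  0.533 -0.83 ]
```

```bash
python3 -m pendant '{"offset":[[0,0.15,0],[0,0.4,0],[0,0.65,0],[0,0.85,0],[0,0.95,0],[0,0.99,0],[0,1.0,0],[0,1.0,0]],"turn":[[0,0,0],[0,0,0],[0,0,0],[0,0,0],[0,0,0],[0,0,0],[0,0,0],[0,0,0]]}'
python3 st.py 0 13.5 168
```

```text
clock: 5.95
position: [0.646, -0.0001, 0.0759]
ee_rot: [0.494, -0.505, 0.506, -0.495]
ft_force: [-1.1, 0.7, -1.2]
grip_width: 0.111
t 5.95 world [ 6.46e-01 -1.00e-04  7.59e-02] loader mm [167.1 157.3  75.9] grip 0.111 F [-1.1  0.7 -1.2]
turn units [-0.003 -0.003  0.001] j7 [ 0.32  0.56 -0.53  1.55  0.3   1.12 -1.87]
offset [ 0.721 -0.462 -0.833]
```

```bash
python3 -m pendant '{"offset":[[0,0.03,0],[0,0.05,0],[0,0.05,0]],"turn":[[0,0,0],[0,0,0],[0,0,0]]}'
python3 -m pendant '{"offset":[[0,0,0],[0,0,0],[0,0,0],[0,-0.1,0],[0,-0.3,0],[0,-0.6,0],[0,-0.9,0],[0,-1,0],[0,-1,0]],"turn":[[0,0,0],[0,0,0],[0,0,0],[0,0,0],[0,0,0],[0,0,0],[0,0,0],[0,0,0],[0,0,0]]}' 70
python3 st.py 58 -271 230
python3 - <<'E'
from h import *
p,d=manip.camera("scene");cv2.imwrite("pics/s3.png",cv2.resize(p[100:340,50:390,::-1],None,fx=2,fy=2))
E
```

```text
clock: 6.32
position: [0.6457, -0.0001, 0.0655]
ee_rot: [0.494, -0.505, 0.506, -0.495]
ft_force: [0.0, -0.1, -1.6]
grip_width: 0.107
clock: 7.45
position: [0.6461, 0.0004, 0.2687]
ee_rot: [0.493, -0.504, 0.507, -0.496]
ft_force: [-0.9, -0.1, -0.9]
grip_width: 0.702
t 7.45 world [6.461e-01 4.000e-04 2.687e-01] loader mm [167.3 157.8 268.7] grip 0.702 F [-0.9 -0.1 -0.9]
turn units [-0.008 -0.002  0.001] j7 [ 0.33  0.41 -0.56  1.32  0.22  1.46 -1.81]
offset [ 2.145  0.191 -0.544]
```

View pics/s3.png

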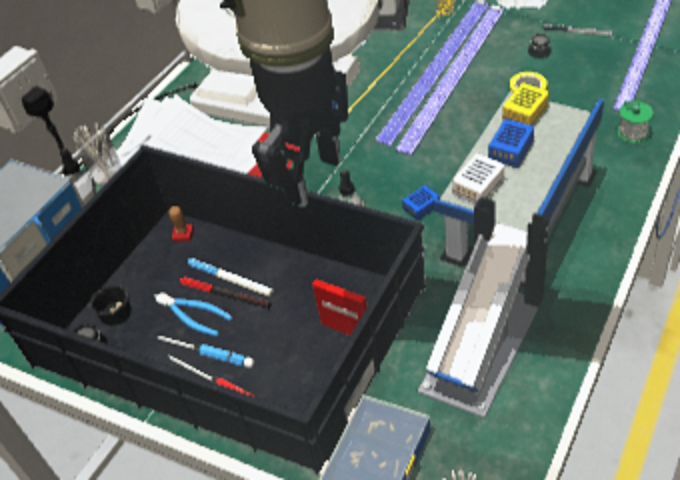

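The plate is standing in the tote at crop (340,305), clear of the tools. Next I go to the far side of yellow.

```bash
python3 -m pendant '{"offset":[[0.25,0,-0.05],[0.55,0.1,-0.15],[0.85,0.15,-0.25],[1,0.2,-0.25],[1,0.2,-0.25]],"turn":[[0.0,0,0],[0,0,0],[0,0,0],[0,0,0],[-0.008,0,0]]}' 0 30
python3 st.py 117 -210 180
```

```text
clock: 8.12
position: [0.5889, -0.2027, 0.2239]
ee_rot: [-0.495, 0.509, -0.505, 0.491]
ft_force: [0.3, 0.9, -0.3]
grip_width: 0.003
t 8.12 world [ 0.5889 -0.2027  0.2239] loader mm [114.2 -46.4 223.9] grip 0.003 F [ 0.3  0.9 -0.3]
turn units [ 0.009 -0.01   0.001] j7 [ 0.63  0.38 -0.49  1.45  0.18  1.36 -1.46]
offset [0.817 0.22  0.022]
```

```bash
python3 -m pendant '{"offset":[[0.25,0,0.02],[0.5,0,0.02],[0.75,0,0.02],[0.817,0.0,0.022],[0.817,0.15,0.022],[0.817,0.35,0.022],[0.817,0.5,0.022],[0.817,0.51,0.022],[0.817,0.51,0.022]],"turn":[[0.0,0,0],[0,0,0],[0,0,0],[0,0,0],[0,-0.01,0],[0,-0.01,0],[0,-0.01,0],[0,-0.01,0],[0,-0.01,0]]}'
python3 st.py 30 -210 123
```

```text
clock: 9.25
position: [0.5889, -0.3654, 0.1231]
ee_rot: [-0.497, 0.506, -0.503, 0.494]
ft_force: [-0.9, 1.1, 0.8]
grip_width: -0.001
t 9.25 world [ 0.5889 -0.3654  0.1231] loader mm [ 117.4 -209.1  123.1] grip -0.001 F [-0.9  1.1  0.8]
turn units [0.008 0.001 0.001] j7 [ 0.76  0.59 -0.4   1.36  0.23  1.24 -1.25]
offset [ 0.004  0.003 -0.437]
```

```bash
python3 -m pendant '{"offset":[[0.004,0,-0.05],[0.004,0,-0.09],[0.004,0,-0.13],[0.004,0,-0.17],[0.004,0,-0.21],[0.004,0,-0.25],[0.004,0,-0.29],[0.004,0,-0.32],[0.004,0,-0.35],[0.004,0,-0.38],[0.004,0,-0.41],[0.004,0,-0.42]],"turn":[[0,0,0],[0,0,0],[0,0,0],[0,0,0],[0,0,0],[0,0,0],[0,0,0],[0,0,0],[0,0,0],[0,0,0],[0,0,0],[0,0,0]]}'
python3 st.py 30 -210 123
cat > look.py <<'E'
import sys
from h import *
p,d=manip.camera("top");X=cloud("top",d);hsv=cv2.cvtColor(p,cv2.COLOR_RGB2HSV);H,S,V=[hsv[...,i].astype(int) for i in range(3)]
roi=np.zeros(d.shape,bool);roi[190:275,185:385]=1
O=np.array([475.7,-154]);a=-.020;L=np.array([[np.cos(a),-np.sin(a)],[np.sin(a),np.cos(a)]])
hi=abs(X[...,2]-.143)<.006
hi[251:]=False
for nm,m in(("blue",(H>100)&(H<125)&(S>120)),("yel",(H>20)&(H<35)&(S>130)),("white",(S<40)&(V>190))):
    for k in cv2.findContours((m&roi&hi).astype(np.uint8),cv2.RETR_EXTERNAL,cv2.CHAIN_APPROX_NONE)[0]:
        if cv2.contourArea(k)<40: continue
        q=(ray("top",k[:,0].astype(float),.143)[:,:2]*1000-O)@L
        r=cv2.minAreaRect(q.astype(np.float32));print(nm,"loader",np.round(r[0],1),np.round(r[1],1),round(r[2],1),"lo",q.min(0).round(),"hi",q.max(0).round())
if len(sys.argv)>1: cv2.imwrite(sys.argv[1],cv2.resize(p[165:275,185:385,::-1],None,fx=4,fy=4,interpolation=cv2.INTER_CUBIC))
E
python3 look.py
```

```text
clock: 10.75
position: [0.5045, -0.3647, 0.1236]
ee_rot: [-0.497, 0.506, -0.503, 0.493]
ft_force: [1.1, -0.1, 0.5]
grip_width: 0.002
t 10.75 world [ 0.5045 -0.3647  0.1236] loader mm [  33.  -210.1  123.6] grip 0.002 F [ 1.1 -0.1  0.5]
turn units [0.008 0.001 0.001] j7 [ 0.87  0.44 -0.41  1.57  0.19  1.17 -1.17]
offset [-0.     0.003 -0.015]
blue loader [  58.8 -130.8] [41.5 57. ] 2.7 lo [  37. -159.] hi [  80. -102.]
white loader [ 70.7 -49.7] [58.1 42.9] 81.6 lo [ 48. -81.] hi [ 96. -20.]
```

```bash
python3 -m pendant '{"offset":[[0,0,-0.015],[0,0,-0.025],[0,0,-0.03],[0,0,-0.03]],"turn":[[0,0,0],[0,0,0],[0,0,0],[0,0,0]]}'
python3 st.py 30 -210 123;python3 look.py pics/t4.png
```

```text
clock: 11.3
position: [0.5018, -0.3645, 0.1248]
ee_rot: [0.496, -0.504, 0.505, -0.495]
ft_force: [12.8, -2.3, -3.9]
grip_width: -0.001
t 11.3 world [ 0.5018 -0.3645  0.1248] loader mm [  30.3 -209.9  124.8] grip -0.001 F [12.8 -2.3 -3.9]
turn units [-0.001  0.003  0.003] j7 [ 0.88  0.43 -0.42  1.59  0.19  1.16 -1.17]
offset [ 0.     0.009 -0.002]
blue loader [  58.8 -130.8] [41.5 57. ] 2.7 lo [  37. -159.] hi [  80. -102.]
white loader [ 70.8 -49.3] [59.  42.9] 82.3 lo [ 48. -81.] hi [ 96. -20.]
```

View pics/t4.png

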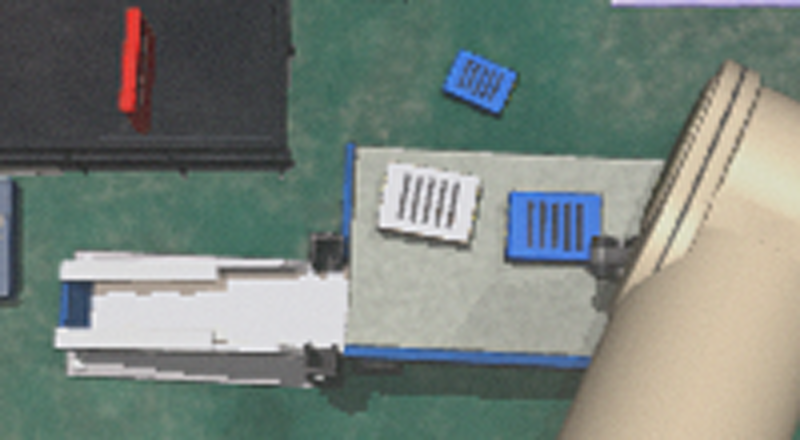

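```bash
python3 -m pendant '{"offset":[[0,0,0.04],[0,-0.2,0.05],[0.1,-0.25,-0.05],[0.33,-0.25,-0.16],[0.33,-0.25,-0.16],[0.33,-0.1,-0.16],[0.33,0.005,-0.16],[0.33,0.005,-0.16]],"turn":[[0,0,0],[0,0,0],[0,0,0],[0,0,0],[0,0,0],[0,0,0],[0,0,0],[0,0,0]]}'
python3 st.py -2 -34 123;python3 look.py
```

```text
clock: 12.35
position: [0.4681, -0.4287, 0.1221]
ee_rot: [-0.496, 0.505, -0.504, 0.495]
ft_force: [-0.4, -0.1, 0.9]
grip_width: 0.001
t 12.35 world [ 0.4681 -0.4287  0.1221] loader mm [  -2.1 -274.8  122.1] grip 0.001 F [-0.4 -0.1  0.9]
turn units [ 0.003  0.004 -0.   ] j7 [ 0.96  0.46 -0.38  1.55  0.18  1.17 -1.04]
offset [-1.204 -0.004  0.004]
blue loader [  58.8 -130.8] [41.5 57. ] 2.7 lo [  37. -160.] hi [  80. -102.]
yel loader [   3.  -204.1] [30.6 41.4] 2.7 lo [ -13. -224.] hi [  19. -183.]
white loader [ 70.8 -49.3] [59.  42.9] 82.3 lo [ 48. -81.] hi [ 96. -20.]
```

```bash
python3 -m pendant '{"offset":[[-0.06,0,0],[-0.12,0,0],[-0.18,0,0],[-0.24,0,0],[-0.3,0,0],[-0.36,0,0],[-0.42,0,0],[-0.48,0,0],[-0.54,0,0],[-0.6,0,0],[-0.66,0,0],[-0.66,0,0]],"turn":[[0,0,0],[0,0,0],[0,0,0],[0,0,0],[0,0,0],[0,0,0],[0,0,0],[0,0,0],[0,0,0],[0,0,0],[0,0,0],[0,0,0]]}'
python3 st.py -2 -30 123;python3 look.py
```

```text
clock: 13.9
position: [0.4712, -0.296, 0.1234]
ee_rot: [0.496, -0.504, 0.504, -0.496]
ft_force: [-0.9, -0.6, 0.1]
grip_width: 0.0
t 13.9 world [ 0.4712 -0.296   0.1234] loader mm [  -1.7 -142.1  123.4] grip 0.0 F [-0.9 -0.6  0.1]
turn units [0.001 0.006 0.001] j7 [ 0.87  0.31 -0.46  1.76  0.15  1.11 -1.22]
offset [-0.561  0.002  0.001]
yel loader [ -0.4 -77.9] [35.9 17.8] 2.5 lo [-19. -87.] hi [ 18. -68.]
white loader [ 70.7 -49.7] [58.1 42.9] 81.6 lo [ 48. -81.] hi [ 96. -20.]
```

```bash
python3 -m pendant '{"offset":[[-0.06,0,0],[-0.12,0,0],[-0.18,0,0],[-0.24,0,0],[-0.3,0,0],[-0.36,0,0],[-0.42,0,0],[-0.48,0,0],[-0.54,0,0],[-0.58,0,0],[-0.58,0,0],[-0.58,0,0]],"turn":[[0,0,0],[0,0,0],[0,0,0],[0,0,0],[0,0,0],[0,0,0],[0,0,0],[0,0,0],[0,0,0],[0,0,0],[0,0,0],[0,0,0]]}'
python3 st.py -2 -30 123;python3 look.py pics/t5.png
```

```text
clock: 15.45
position: [0.4728, -0.1813, 0.1233]
ee_rot: [0.496, -0.504, 0.504, -0.495]
ft_force: [0.5, 0.1, 0.3]
grip_width: 0.003
t 15.45 world [ 0.4728 -0.1813  0.1233] loader mm [ -2.3 -27.3 123.3] grip 0.003 F [0.5 0.1 0.3]
turn units [0.001 0.004 0.002] j7 [ 0.76  0.21 -0.53  1.88  0.12  1.09 -1.41]
offset [0.013 0.001 0.002]
blue loader [  58.8 -130.8] [41.5 57. ] 2.7 lo [  37. -160.] hi [  80. -102.]
```

View pics/t5.png

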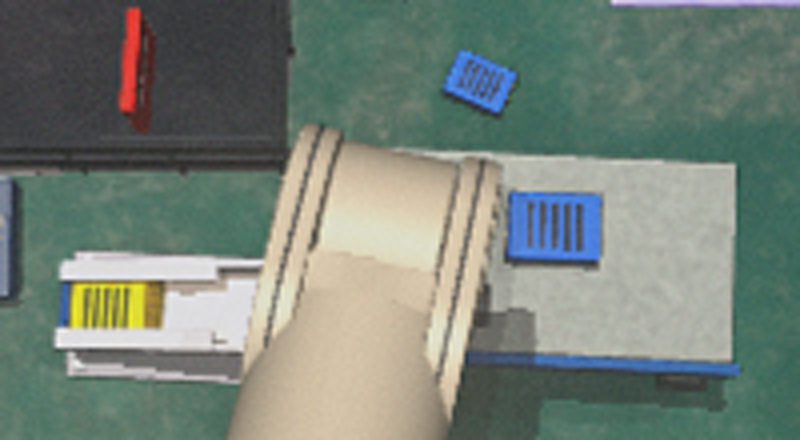

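Yellow rests against the stop at crop (115,305). Blue is next.

```bash
python3 -m pendant '{"offset":[[0.05,-0.2,0],[0.15,-0.3,0.1],[0.3,-0.3,0.3],[0.45,-0.3,0.5],[0.52,-0.3,0.55],[0.52,-0.3,0.55],[0.52,-0.15,0.55],[0.52,0.0,0.55],[0.52,0,0.55]],"turn":[[0,0,0],[0,0,0],[0,0,0],[0,0,0],[0,0,0],[0,0,0],[0,0,0],[0,0,0],[0,0,0]]}'
python3 st.py 32 -131 123
```

```text
clock: 16.62
position: [0.5791, -0.2862, 0.1214]
ee_rot: [-0.497, 0.505, -0.503, 0.495]
ft_force: [-1.2, 0.1, 0.4]
grip_width: -0.0
t 16.62 world [ 0.5791 -0.2862  0.1214] loader mm [ 106.1 -130.1  121.4] grip -0.0 F [-1.2  0.1  0.4]
turn units [ 0.006  0.004 -0.001] j7 [ 0.73  0.5  -0.47  1.51  0.23  1.19 -1.36]
offset [ 0.003 -0.006 -0.37 ]
```

```bash
python3 -m pendant '{"offset":[[0,0,-0.05],[0,0,-0.09],[0,0,-0.13],[0,0,-0.17],[0,0,-0.21],[0,0,-0.25],[0,0,-0.29],[0,0,-0.32],[0,0,-0.35],[0,0,-0.37],[0,0,-0.39],[0,0,-0.39]],"turn":[[0,0,0],[0,0,0],[0,0,0],[0,0,0],[0,0,0],[0,0,0],[0,0,0],[0,0,0],[0,0,0],[0,0,0],[0,0,0],[0,0,0]]}'
python3 st.py 32 -131 123;python3 look.py
```

```text
clock: 18.12
position: [0.5034, -0.285, 0.1225]
ee_rot: [0.496, -0.504, 0.504, -0.496]
ft_force: [9.1, -2.9, -3.4]
grip_width: 0.002
t 18.12 world [ 0.5034 -0.285   0.1225] loader mm [  30.3 -130.4  122.5] grip 0.002 F [ 9.1 -2.9 -3.4]
turn units [-0.001  0.005  0.001] j7 [ 0.83  0.36 -0.48  1.7   0.18  1.13 -1.28]
offset [ 0.003 -0.002  0.008]
white loader [ 70.8 -49.3] [59.  42.9] 82.3 lo [ 48. -81.] hi [ 96. -20.]
```

```bash
python3 -m pendant '{"offset":[[0,0,0.04],[0,-0.2,0.05],[0.1,-0.25,-0.05],[0.33,-0.25,-0.16],[0.33,-0.25,-0.16],[0.33,-0.1,-0.16],[0.33,0.0,-0.16],[0.33,0.0,-0.16]],"turn":[[0,0,0],[0,0,0],[0,0,0],[0,0,0],[0,0,0],[0,0,0],[0,0,0],[0,0,0]]}'
python3 st.py -2 -28 123;python3 look.py
```

```text
clock: 19.18
position: [0.4697, -0.3494, 0.1207]
ee_rot: [-0.496, 0.505, -0.503, 0.496]
ft_force: [-0.2, -0.1, 0.4]
grip_width: 0.003
t 19.18 world [ 0.4697 -0.3494  0.1207] loader mm [  -2.1 -195.5  120.7] grip 0.003 F [-0.2 -0.1  0.4]
turn units [ 0.003  0.006 -0.002] j7 [ 0.93  0.37 -0.44  1.68  0.17  1.13 -1.15]
offset [-0.838 -0.01   0.005]
blue loader [   1.6 -121.3] [36.  38.3] 2.2 lo [ -17. -140.] hi [  20. -102.]
white loader [ 70.8 -49.7] [58.2 42.7] 82.3 lo [ 48. -81.] hi [ 96. -20.]
```

```bash
python3 -m pendant '{"offset":[[-0.06,-0.01,0],[-0.12,-0.01,0],[-0.18,-0.01,0],[-0.24,-0.01,0],[-0.3,-0.01,0],[-0.36,-0.01,0],[-0.42,-0.01,0],[-0.48,-0.01,0],[-0.54,-0.01,0],[-0.6,-0.01,0],[-0.66,-0.01,0],[-0.72,-0.01,0]],"turn":[[0,0,0],[0,0,0],[0,0,0],[0,0,0],[0,0,0],[0,0,0],[0,0,0],[0,0,0],[0,0,0],[0,0,0],[0,0,0],[0,0,0]]}'
python3 st.py -2 -28 123
```

```text
clock: 20.72
position: [0.4726, -0.2051, 0.1242]
ee_rot: [-0.496, 0.504, -0.503, 0.496]
ft_force: [1.2, -1.5, 0.9]
grip_width: 0.0
t 20.73 world [ 0.4726 -0.2051  0.1242] loader mm [ -2.1 -51.1 124.2] grip 0.0 F [ 1.2 -1.5  0.9]
turn units [ 0.001  0.006 -0.001] j7 [ 0.8   0.23 -0.54  1.86  0.13  1.09 -1.37]
offset [-0.116  0.006  0.001]
```

```bash
python3 -m pendant '{"offset":[[-0.06,0,0],[-0.1,0,0],[-0.125,0,0],[-0.125,0,0],[-0.125,0,0],[-0.125,0,0],[-0.125,0,0]],"turn":[[0,0,0],[0,0,0],[0,0,0],[0,0,0],[0,0,0],[0,0,0],[0,0,0]]}'
python3 st.py 117 -49 123;python3 look.py pics/t6.png
```

```text
clock: 21.6
position: [0.4729, -0.1803, 0.1241]
ee_rot: [-0.496, 0.504, -0.504, 0.496]
ft_force: [-0.3, 0.5, 0.2]
grip_width: 0.003
t 21.6 world [ 0.4729 -0.1803  0.1241] loader mm [ -2.3 -26.4 124.1] grip 0.003 F [-0.3  0.5  0.2]
turn units [ 0.001  0.006 -0.001] j7 [ 0.78  0.21 -0.55  1.88  0.12  1.09 -1.41]
offset [0.116 0.005 0.596]
```

View pics/t6.png

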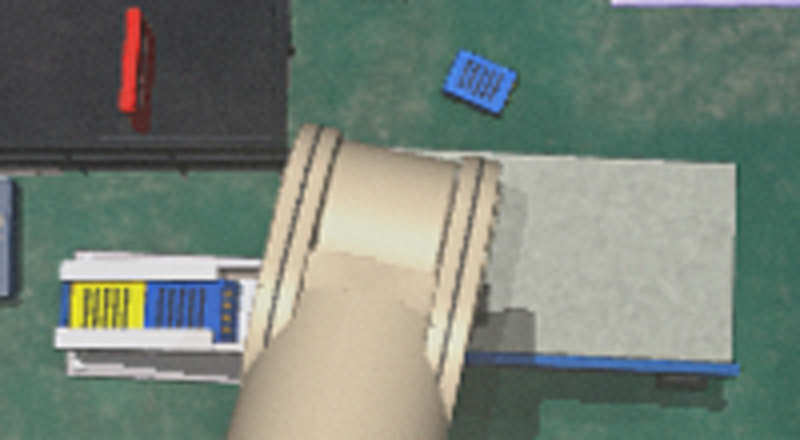

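```bash
python3 -m pendant '{"offset":[[0.02,-0.2,0],[0.08,-0.3,0.1],[0.12,-0.3,0.35],[0.12,-0.3,0.6],[0.12,-0.3,0.61],[0.12,-0.3,0.61],[0.12,-0.15,0.61],[0.12,0.0,0.61],[0.12,0,0.61]],"turn":[[0,0,0],[0,0,0],[0,0,0],[0,0,0],[0,0,0],[0,0,0],[0,0,0],[0,0,0],[0,0,0]]}'
python3 st.py 32 -50 123
```

```text
clock: 22.78
position: [0.5922, -0.2064, 0.1225]
ee_rot: [-0.497, 0.505, -0.503, 0.495]
ft_force: [-0.8, -0.4, 0.7]
grip_width: 0.005
t 22.77 world [ 0.5922 -0.2064  0.1225] loader mm [117.5 -50.1 122.5] grip 0.005 F [-0.8 -0.4  0.7]
turn units [ 0.006  0.005 -0.001] j7 [ 0.67  0.47 -0.53  1.56  0.25  1.18 -1.5 ]
offset [-0.002 -0.    -0.427]
```

```bash
python3 -m pendant '{"offset":[[0,0,-0.05],[0,0,-0.09],[0,0,-0.13],[0,0,-0.17],[0,0,-0.21],[0,0,-0.25],[0,0,-0.29],[0,0,-0.33],[0,0,-0.37],[0,0,-0.41],[0,0,-0.44],[0,0,-0.447]],"turn":[[0,0,0],[0,0,0],[0,0,0],[0,0,0],[0,0,0],[0,0,0],[0,0,0],[0,0,0],[0,0,0],[0,0,0],[0,0,0],[0,0,0]]}'
python3 st.py 32 -50 123
```

```text
clock: 24.28
position: [0.505, -0.2051, 0.124]
ee_rot: [0.496, -0.504, 0.504, -0.496]
ft_force: [13.3, -2.0, -4.4]
grip_width: 0.006
t 24.27 world [ 0.505  -0.2051  0.124 ] loader mm [ 30.3 -50.5 124. ] grip 0.006 F [13.3 -2.  -4.4]
turn units [-0.002  0.005 -0.   ] j7 [ 0.78  0.29 -0.55  1.78  0.17  1.11 -1.41]
offset [-0.002  0.005  0.008]
```

```bash
python3 -m pendant '{"offset":[[0,0,0.04],[0,-0.2,0.05],[0.1,-0.25,-0.05],[0.34,-0.25,-0.16],[0.34,-0.25,-0.16],[0.34,-0.1,-0.16],[0.34,0.0,-0.16],[0.34,0.0,-0.16]],"turn":[[0,0,0],[0,0,0],[0,0,0],[0,0,0],[0,0,0],[0,0,0],[0,0,0],[0,0,0]]}'
python3 st.py -2 -27 123;python3 look.py
```

```text
clock: 25.28
position: [0.4712, -0.2716, 0.1224]
ee_rot: [-0.496, 0.505, -0.503, 0.496]
ft_force: [0.6, -0.4, -0.2]
grip_width: 0.001
t 25.27 world [ 0.4712 -0.2716  0.1224] loader mm [  -2.2 -117.6  122.4] grip 0.001 F [ 0.6 -0.4 -0.2]
turn units [ 0.002  0.006 -0.003] j7 [ 0.88  0.29 -0.51  1.79  0.15  1.11 -1.27]
offset [-0.453 -0.002  0.003]
white loader [ -0.9 -41. ] [38.4 35.8] 2.7 lo [-21. -58.] hi [ 19. -23.]
```

```bash
python3 -m pendant '{"offset":[[-0.06,0,0],[-0.12,0,0],[-0.18,0,0],[-0.24,0,0],[-0.3,0,0],[-0.36,0,0],[-0.42,0,0],[-0.455,0,0],[-0.455,0,0],[-0.455,0,0],[-0.455,0,0],[-0.455,0,0]],"turn":[[0,0,0],[0,0,0],[0,0,0],[0,0,0],[0,0,0],[0,0,0],[0,0,0],[0,0,0],[0,0,0],[0,0,0],[0,0,0],[0,0,0]]}'
python3 -m pendant '{"offset":[[0.1,-0.3,0],[0.3,-0.6,0],[0.6,-0.7,0],[0.9,-0.7,0],[1,-0.7,0],[1,-0.7,0]],"turn":[[0,0,0],[0,0,0],[0,0,0],[0,0,0],[0,0,0],[0,0,0]]}'
python3 - <<'E'
from h import *
a=manip.camera("top")[0][150:285,140:400,::-1];b=manip.camera("scene")[0][100:375,50:390,::-1]
a=cv2.resize(a,(520,270),interpolation=cv2.INTER_CUBIC);b=cv2.resize(b,(400,324))
cv2.imwrite("pics/f.png",np.vstack([a,np.hstack([b,np.zeros((324,120,3),np.uint8)])]))
E
python3 st.py
```

```text
clock: 26.82
position: [0.4732, -0.1812, 0.1237]
ee_rot: [-0.496, 0.504, -0.504, 0.496]
ft_force: [-0.5, 0.9, -0.2]
grip_width: -0.0
clock: 27.58
position: [0.469, -0.3837, 0.2627]
ee_rot: [-0.495, 0.505, -0.504, 0.495]
ft_force: [-0.8, 1.4, -0.2]
grip_width: 0.002
t 27.68 world [ 0.4704 -0.3805  0.2633] loader mm [  -0.8 -226.6  263.3] grip 0.002 F [ 0.3  1.  -1.1]
turn units [-0.     0.006 -0.003] j7 [ 0.96  0.31 -0.45  1.45  0.13  1.42 -1.07]
```

View pics/f.png

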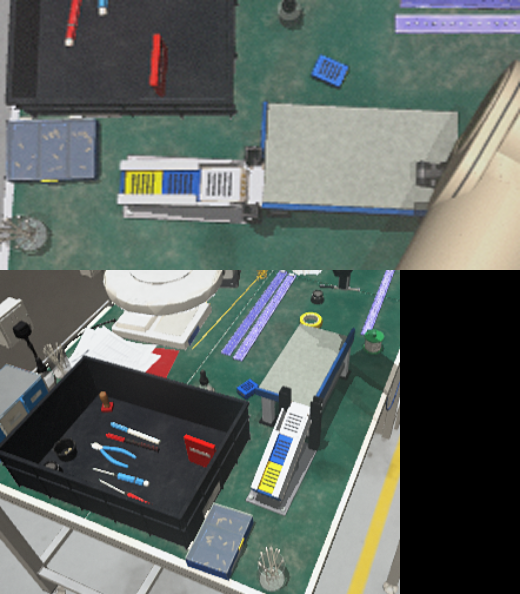

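Picture: yellow, blue and white lie in order in the chute (top view x 142, 181, 217). The plate stands in the tote, and the jar, bottle and spool are upright. I'll do one numeric check that they sit end to end.

Run:
```python
from h import *
p,d=manip.camera("top");X=cloud("top",d);O=np.array([.4757,-.154,.115]);L=R.from_euler("z",-.020).as_matrix()
Q=(X-O)@L;c,s=np.cos(.45),np.sin(.45);y=Q[...,1]*c-Q[...,2]*s-.2;z=Q[...,1]*s+Q[...,2]*c
hsv=cv2.cvtColor(p,cv2.COLOR_RGB2HSV);H,S,V=[hsv[...,i].astype(int) for i in range(3)]
top=(abs(z-.028)<.006)&(abs(Q[...,0])<.018)&(y>-.21)&(y<.01)
for n,m in(("blue",(H>100)&(H<125)&(S>120)),("yel",(H>20)&(H<35)&(S>130)),("white",(S<40)&(V>150))):
    print(n,(m&top).sum(),(np.percentile(y[m&top],[2,50,98])*1000).round())
```

```text
blue 195 [-118.  -88.    3.]
yel 174 [-59. -31.  -4.]
white 219 [-180. -153. -120.]
```

Yellow reads -59 to -4, blue -118 to about -60 (the stop is blue too, which accounts for the +3) and white -180 to -120. All three match the target positions, so I'm handing in.

```bash
python3 -c "
from workcell import manip
print(manip.hand_in(), manip.get_obs()['clock'])"
```

```text
the job is handed in; nothing more can be done
the job is handed in; nothing more can be done
```

The magazine is loaded and the job was handed in at about 28 s of the 72 s allowed. I lifted the red shutter plate out by its top edge and left it in the tote. Then I slid the modules along the fence into the mouth with the shut fingers, yellow first, then blue, then white.

- **Modules:** the last check put their middles at about y = -31, -88 and -153 mm in the chute frame, against targets of -30, -90 and -150. Their ends meet to within a few millimetres, which is about what the cameras can resolve. The blue reading also picked up some of the blue stop, so I trusted only its upper edge, at -118 mm.
- **Plate:** it is standing upright in the tote, clear of the tools.
- **Bystanders:** the swab jar, flux bottle and solder spool look upright and in place in the last picture, but I did not measure them. I never went near the small blue look-alike.
- **Forces:** the highest wrist force I read was about 13 N, and the arm was clear of everything at hand-in. No check failed.

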